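# Set the stop collar on its flat

## Task

The stop collar on the green stand is loose. Turn it until its set screw faces the flat milled on the shaft, then press the red-balled lever down to tighten the screw until it bears firmly on the flat, without forcing it so hard that it bites in; let go and leave everything else on the bench alone.

Things in the scene. Friction and masses are not known exactly. Their poses are not given: they have to be found in the camera images.
- stand: Green cast stand fixed to the bench: foot 130 x 110 x 16 mm, neck 40 mm across, carrying an upright 30 mm steel shaft. Origin: on the bench top on the shaft's axis; z up. The flat milled on the shaft faces along the stand's own +x axis.
- shaft_top (a point): Centre of the shaft's top end, 136 mm above the bench. Seen from above the end is D-shaped; the straight side is the flat, painted yellow. The flat is nominally 10 mm from the axis, but the shaft sits a little off centre, differently each time, so the flat may be 7.2 to 12.8 mm from it and has to be felt through the lever.
- collar (a joint): Turning of the collar on the shaft, rad. 0 = its set screw (collar +x) faces the flat, along the stand's +x; positive = counter-clockwise from above. Starts at 0.5 to 1.3, range -0.8 to 2.0, friction 0.12 N m, stays where it is left.
- collar_mid (a point): Middle of the collar, on the shaft's axis, 102 mm above the bench. Dark steel ring 54 mm across, 28 mm tall (88 to 116 mm up). Below it is only the 40 mm neck, above it the 30 mm shaft, so it can be gripped across its 54 mm from above, beside the screw. The point's axes are the collar's: x points out along the set screw, z up.
- handle (a joint): Lever of the set screw, rad. 0 (start, slack): it points 0.70 rad above level; grows as the ball is pressed down, to 1.6; stays where left. Each rad drives the screw 9 mm in; it meets the flat somewhere from 0.55 to 1.27 (the round of the shaft, if not facing the flat, already from 0.07 on). Free running takes 2 to 6 N down on the ball.
- handle_ball (a point): Centre of the lever's red ball, 20 mm across: 46 mm out along collar +x, 60 cos(0.70 - lever value) mm along collar +y, 102 + 60 sin(0.70 - lever value) mm above the bench. Once the screw bears on the flat, the force on the ball climbs 1 to 2 N per mm. Firm is 6 to 8 N pressed slowly; over 9 N it soon bites in. Let go, it springs back a little and stays clamped.
- setscrew: The brass set screw, 8 mm thick, mostly hidden in the collar's wall; slides along the collar's x axis to bear on the shaft. Origin: on the shaft's axis, 102 mm up, when slack; moves towards collar -x as it is tightened.
- can0: Empty open can, 66 mm across, 108 mm tall, upright in a slot of the wooden rack. Bystander; origin under its centre.
- can1: Empty open can, 66 mm across, 108 mm tall, upright in a slot of the wooden rack. Bystander; origin under its centre.
- can2: Empty open can, 66 mm across, 108 mm tall, upright in a slot of the wooden rack. Bystander; origin under its centre.
- can3: Empty open can, 66 mm across, 108 mm tall, upright in a slot of the wooden rack. Bystander; origin under its centre.
- can4: Empty open can, 66 mm across, 108 mm tall, upright in a slot of the wooden rack. Bystander; origin under its centre.
- pipe: short steel pipe, 42 mm across, 160 mm long, lying beyond the stand. Bystander; origin on the bench under its middle.
- wrench: steel wrench lying in the grey tray. Bystander.
- spare_collar: small loose steel ring, 48 mm across, in the grey tray. Bystander, not the collar of this job.

How it is judged (in metres and radians):
On the way, in this order (a step that is already met when the one before it is completed fails the run):
1. the collar is turned so that the set screw faces the flat within 8 degrees, the screw still slack (lever not past 0.3 rad) (value of joint collar between -0.14 and 0.14 rad and value of joint handle below 0.3 rad), for 0.2 s.
2. the screw is run in with the collar still facing the flat (lever past 0.5 rad) (value of joint collar between -0.14 and 0.14 rad and value of joint handle above 0.5 rad), for 0.1 s.
At the end, for the whole second after the job is handed in: The set screw faces the flat within 8 degrees (0.14 rad), the lever is past 0.5 rad and at rest, and the screw stays pressed on the flat with more than 16 N by itself (all of step 2 and contact force between setscrew and anything else above 16 N and velocity of joint handle between -0.1 and 0.1 rad/s and velocity of joint collar between -0.1 and 0.1 rad/s); the robot touches nothing.
It fails at once if the set screw is overtightened: it bears on the shaft with more than 65 N (contact force between setscrew and anything else above 65 N).
It fails at once if the screw is run in (lever past 0.3 rad) while the collar is more than 0.3 rad off the flat (value of joint handle above 0.3 rad and (value of joint collar above 0.3 rad or value of joint collar below -0.3 rad)).
It fails at once if a can, the pipe, the wrench or the spare ring is moved by more than 15 mm (distance of any of can0, can1, can2, can3, can4, pipe, wrench, spare_collar from where it was at the start of the episode above 0.015 m).
It also fails if it takes over 64 s, if anything falls off the work surface, if the arm or the gripper's body presses on something with over 40 N, if the wrist force passes 120 N, or if a joint passes its speed limit or range.

## Robot

A 7-joint arm with a two-finger parallel gripper is mounted at the origin on the work surface. World frame = base frame: x ahead of the robot, y to its left, z up, the work surface at z = 0. Lengths are in mm, angles in rad, forces in N, time in s.
With the tool pointing down it reaches from about 425 to 925 mm from the base axis. Payload 6.8 kg.
Tool frame: the origin (TCP) lies between the finger pads; the fingertips stand env.tip_extent ahead of it and the grasp point (between the pads) lies 2 mm behind it (env.tip_extent is the distance from the TCP to the fingertips, in mm); y points along the fingers, x is the direction in which the jaws open and shut, and the axes are right-handed (so a half turn about y gives the same grasp; the last joint's range is limited). The gripper opens to 85 mm and grips with 20 to 120 N. Pads are 22 mm wide; open, the fingers measure 114 mm over their backs; the gripper's body (76 mm by 85 mm) begins 54 mm behind the grasp point. The pads swing forward as they close: fully open they stand 13 mm farther back than shut.
Start: joints at [-1.385, 0.477, 0.022, 1.555, -0.011, 1.109, -0.083], TCP at [195.47, 646.095, 248.308] pointing down, gripper open.
Joint ranges: [-2.96, 2.96], [-0.34, 2.1], [-1.41, 1.46], [0.24, 2.44], [-1.37, 4.51], [0.17, 1.92], [-2.96, 2.96]. Speed limits (rad/s): [2.39, 2.39, 3.14, 3.14, 3.14, 3.14, 3.14].

## Interface

Orientations are given as a unit quaternion [x, y, z, w].
In Python, from cell import status, cams, ticket, models, env gives the robot as it stands. The module is installed in compiled form; this text tells all that it offers.
- The arm moves only by the tool step_arm, never from a script. Its argument "deltas" is text: rows parted by semicolons, each of 5 numbers parted by spaces: the finger opening in m, from 0 to 0.0854, then the shift along the world's x, y, z in m, then the turn about the world's z in degrees. In form: hand dx dy dz turn; .... A call has exactly 8 rows; each row shifts and turns the commanded pose from where the row before left it; what a row does not reach is not made up. A row lasts 1/10 s, in which the tool goes at most 50 mm and 8.59 degrees, less where a joint would pass 70% of its speed; a pose out of reach is approached as far as the arm can. A call with a gripper value outside its range is refused whole. The fingers move at their own pace and stop on an object; "grip_force" is the grip in N (left out, the last holds). Time passes only in rows, so rows that do not move let the fingers close, or fill a call up. It gives the time, the measured TCP pose, the force and the opening at its end, in the units of the state.
- status.get_state(): the state, without advancing time (a new reading comes with each control period).
- cams.grab_frame(name): name is "scene" or "side" or "wrist"; returns the picture (400x640x3 uint8, red, green, blue); there is no depth.
- cams.camera_params(name): a dict with "fov_y" (degrees; the focal length in pixels is half the picture's height over the tangent of half this angle, whatever the lens; pixels are square), "cx", "cy" (the principal point, pixels), "D" ([k1, k2, p1, p2, k3] as OpenCV has them; the pictures are not rectified), "eye" and "orientation" of the camera in the world; the wrist camera has in their place "hand_eye" (4x4, takes a point from camera to tool coordinates, whose origin is the TCP and whose axes are the tool frame's). Camera axes: x right, y down, z forward; pixel columns grow to the right and rows downward; lengths in mm; the calibration is good to about 2 mm. A picture is of the moment at which its call begins: read the wrist's pose just before it. camera_params takes no time and is no camera call.
- ticket.close_job(): hands the job in, once; it reports no verdict.
Trained networks look in the newest picture that a camera, given by its name, has taken for a name from the list of things; names that differ only in an ending like _2 or _b are one class to them, and where a whole thing is asked for, a point or a joint stands for the part that bears it (a point fixed in the world has none). Each returns a list of dicts, best first, with "confidence" (0 to 1); they miss things now and then, are a little off and sometimes report something else, mostly with a low value. They report only what shows in the picture. A call takes as long as a camera call.
- models.recognise(query, camera): "rect" ([left, top, right, bottom] in pixels, round what is visible of it).
- models.trace(query, camera): "pixels" (400x640 bool, what is visible of it) and "rect" ([left, top, right, bottom] in pixels, round what is visible of it).
The state is a dict: "time_s": time; "joint_positions": joint angles; "joint_vel": joint speeds; "tau": joint torques, N m; "tool_pos": TCP position; "eef_rot": TCP orientation; "contact_force": force on the tool from outside, world axes, zero at the start; "wrist_torque": the same for the moment, N m; "gripper_width": finger opening in mm.
Only numpy, scipy, OpenCV 4.12 (cv2) and the standard library are available. Lean on these libraries where they do the work, as an engineer would, in place of code of your own. Each camera call takes 0.05 s, during which the arm holds its last target. There are 200 camera calls.

## Working session

There is one attempt and no reset: what is moved stays moved. The work goes in short steps, Python scripts to look and compute and a tool call to move; the robot and the scene stay as the last step left them, time stands still between calls to the robot, and variables do not carry over. Pictures are saved under pics/ and viewed, about 8 in all and at most 12, crops included, and the job is handed in when it is done.

Besides the shell and the picture viewer there is one more tool, called as name(argument=value, ...), one argument or row to a line, values as JSON. step_arm: Moves the arm, as the interface text tells. Its arguments: {"type":"object","properties":{"deltas":{"type":"string"},"grip_force":{"type":"number"}},"required":["deltas"]}

```bash
mkdir -p pics
cat > h.py <<'E'
import numpy as np, cv2
from scipy.spatial.transform import Rotation as R
from cell import status, cams, ticket, models, env
def par(n, st=None):
    p=cams.camera_params(n); f=200/np.tan(np.radians(p["fov_y"])/2)
    K=np.array([[f,0,p["cx"]],[0,f,p["cy"]],[0,0,1.]]); D=np.array(p["D"],float)
    if "hand_eye" in p:
        st=st or status.get_state(); T=np.eye(4); T[:3,:3]=R.from_quat(st["eef_rot"]).as_matrix(); T[:3,3]=st["tool_pos"]
        T=T@np.array(p["hand_eye"]); return K,D,T[:3,:3],T[:3,3]
    o=np.array(p["orientation"],float)
    Rm=R.from_quat(o).as_matrix() if o.size==4 else o.reshape(3,3)
    return K,D,Rm,np.array(p["eye"],float)
def ray(c,uv):
    K,D,Rm,e=c; q=cv2.undistortPoints(np.array([[uv]],float),K,D)[0,0]
    d=Rm@np.array([q[0],q[1],1]); return e,d/np.linalg.norm(d)
def onz(c,uv,z):
    e,d=ray(c,uv); return e+d*(z-e[2])/d[2]
def proj(c,P):
    K,D,Rm,e=c; X=(np.atleast_2d(P)-e)@Rm
    return cv2.projectPoints(X.reshape(-1,1,3),np.zeros(3),np.zeros(3),K,D)[0].reshape(-1,2)
def tri(rs):
    A=sum(np.eye(3)-np.outer(d,d) for e,d in rs); b=sum((np.eye(3)-np.outer(d,d))@e for e,d in rs)
    return np.linalg.solve(A,b)
def save(n,im): cv2.imwrite("pics/"+n,cv2.cvtColor(im,cv2.COLOR_RGB2BGR))
E
python3 - <<'E'
from h import *
st=status.get_state();print(st,env.tip_extent)
ims=[cams.grab_frame(n) for n in("scene","side","wrist")]
save("a.png",np.vstack([cv2.resize(np.hstack(ims[:2]),(800,250)),cv2.resize(ims[2],(560,350))[:, :].copy() if 0 else cv2.copyMakeBorder(cv2.resize(ims[2],(560,350)),0,0,0,240,0)]))
for n in("scene","side","wrist"):
    c=par(n,st);print(n,c[3],c[2][:,2],c[0][0,0])
    for q in("shaft_top","collar_mid","handle_ball","stand"):
        print(q,[(np.round(r["rect"]).tolist(),round(r["confidence"],2)) for r in models.recognise(q,n)[:2]])
print(status.get_state()["time_s"])
E
```

```text
{'time_s': 0.0, 'joint_positions': array([-1.38512363,  0.47779472,  0.02230073,  1.5564631 , -0.01151032,
        1.10929346, -0.08308364]), 'joint_vel': array([-0.00049177,  0.00026681,  0.00070614,  0.0010756 ,  0.00029268,
       -0.00021476, -0.00046586]), 'tau': array([-5.07923196e-04, -5.96461165e+01,  1.60768982e+00, -2.81174773e+01,
        1.24348266e-02,  9.54397634e-03, -6.79383930e-06]), 'tool_pos': array([195.27927696, 645.54299821, 247.32361705]), 'eef_rot': array([ 0.5681968 ,  0.42095953, -0.42195151, -0.56736442]), 'contact_force': array([-0.02335905,  0.65600293,  0.11313198]), 'wrist_torque': array([-0.03578801,  0.038129  , -0.00895709]), 'gripper_width': 85.60162166719897} 17.0
scene [1199.66060609  617.24268713  994.07833169] [-0.50348275 -0.50133016 -0.70368544] 409.36205350550347
shaft_top [([302.0, 180.0, 348.0, 226.0], 0.72)]
collar_mid [([314.0, 180.0, 337.0, 199.0], 0.6)]
handle_ball []
stand [([298.0, 180.0, 346.0, 228.0], 0.67)]
side [ 421.67636744 -931.85487135 1001.54716738] [ 0.12094236  0.70031016 -0.70351875] 468.8856529580939
shaft_top [([281.0, 184.0, 330.0, 248.0], 0.92), ([295.0, 182.0, 320.0, 221.0], 0.18)]
collar_mid [([296.0, 180.0, 324.0, 221.0], 0.58)]
handle_ball [([303.0, 183.0, 321.0, 206.0], 0.57)]
stand [([283.0, 182.0, 330.0, 252.0], 0.74), ([226.0, 120.0, 252.0, 158.0], 0.17)]
wrist [119.8097808  669.84199118 372.75704907] [ 0.29729526 -0.09138072 -0.9504026 ] 324.0174910769314
shaft_top []
collar_mid []
handle_ball []
stand [([124.0, 386.0, 150.0, 400.0], 0.37)]
0.75
```

View pics/a.png

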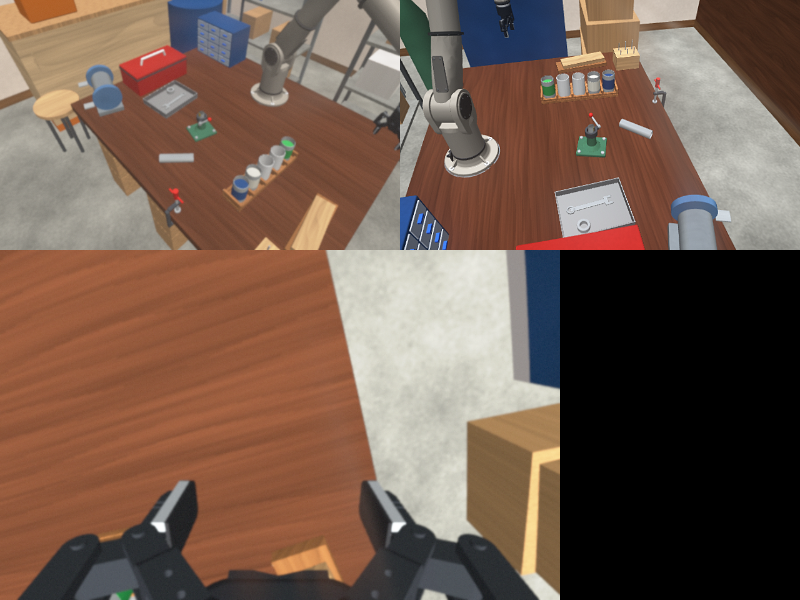

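Run:
```python
from h import *
s=par("scene");d=par("side")
print(onz(s,(325,188),110),onz(d,(309,195),110))
im1=cams.grab_frame("scene")[150:250,260:390];im2=cams.grab_frame("side")[150:280,240:370]
save("b.png",np.hstack([cv2.resize(im1,(390*1,300),interpolation=2),cv2.resize(im2[:100],(390,300),interpolation=2)]))
m=R.from_quat(status.get_state()["eef_rot"]).as_matrix();print(m)
```

```text
[537.16149034 -45.02281841 110.        ] [552.55602943  -4.13677396 110.        ]
[[ 2.89612626e-01 -1.68680465e-05 -9.57143943e-01]
 [ 9.57143943e-01 -1.82074352e-06  2.89612626e-01]
 [-6.62791287e-06 -1.00000000e+00  1.56178382e-05]]
```

View pics/b.png

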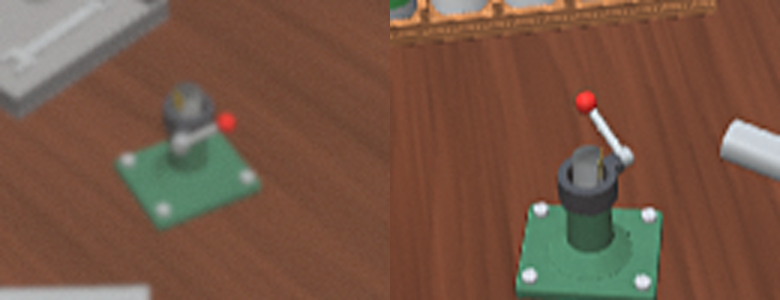

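Run:
```python
from h import *
s=par("scene");d=par("side")
for n,a,b in(("shafttop",(322.6,181.3),(306,202)),("ball",(335.7,190.7),(305.3,184)),("screwhub",(320.3,197.3),(318.8,201.7)),("fl",(314.0,212.5),(286.5,220)),):
    P=tri([ray(s,a),ray(d,b)]);print(n,P.round(1),(proj(s,P)-a).round(1),(proj(d,P)-b).round(1))
# foot screws at z~18
def crop(o,x,y,off=0): return (o[0]+(x-off)/3,o[1]+y/3)
for p in((127,159),(163,210),(248,176)): print("scene",onz(s,crop((260,150),*p),18).round(1))
for p in((541,209),(529,275),(649,214),(642,282)): print("side",onz(d,crop((240,150),*p,390),18).round(1))
```

```text
shafttop [537.9 -54.3 133.4] [[ 0.3 -0.2]] [[0.4 0.2]]
ball [545.1   8.6 141. ] [[-0.1  0. ]] [[-0.1 -0. ]]
screwhub [574.3 -29.  104.7] [[-0.4  0.2]] [[-0.4 -0.2]]
fl [527.4 -40.1  26.3] [[13.6 -6.7]] [[16.6  6.3]]
scene [ 574.5 -112.7   18. ]
scene [597.2 -29.4  18. ]
scene [494.2  -2.7  18. ]
side [496.2  -0.   18. ]
side [473.9 -80.8  18. ]
side [597.  -26.1  18. ]
side [ 574.5 -108.6   18. ]
```

step_arm(
  deltas="0.0854 0.021 -0.044 0 3.2; 0.0854 0.021 -0.044 0 3.2; 0.0854 0.021 -0.044 0 3.2; 0.0854 0.021 -0.044 0 3.2; 0.0854 0.021 -0.044 0 3.2; 0.0854 0.021 -0.044 0 3.2; 0.0854 0.021 -0.044 0 3.2; 0.0854 0.021 -0.044 0 3.2",
  grip_force=40,
)

```text
time_s: 1.65
tool_pos: [364.1, 292.3, 248.7]
eef_rot: [0.46, 0.538, -0.537, -0.46]
contact_force: [0.3, 0.2, 0.4]
gripper_width: 85.4
```

step_arm(
  deltas="0.0854 0.021 -0.044 0 3.2; 0.0854 0.021 -0.044 0 3.2; 0.0854 0.021 -0.044 0 3.2; 0.0854 0.021 -0.044 0 3.2; 0.0854 0.021 -0.044 0 3.2; 0.0854 0.021 -0.044 0 3.2; 0.0854 0.021 -0.044 0 3.2; 0.0854 0 0 0 0",
)

```text
time_s: 2.45
tool_pos: [512.3, -21.1, 248.9]
eef_rot: [-0.351, -0.614, 0.615, 0.349]
contact_force: [-1.2, -0.1, -0.0]
gripper_width: 85.3
```

Run:
```python
from h import *
st=status.get_state();im=cams.grab_frame("wrist");save("c.png",im);c=par("wrist",st)
print(st["tool_pos"],R.from_quat(st["eef_rot"]).as_matrix()[:2,0],st["joint_positions"][6])
ax=np.array([536,-55.]);a=np.radians(-14.5)
def C(x,y,z,t):
    return [ax[0]+x*np.cos(t)-y*np.sin(t),ax[1]+x*np.sin(t)+y*np.cos(t),z]
t=np.radians(35)
print(proj(c,[C(0,0,136,0),C(46,0,102,t),C(46,45.9,140.7,t),C(10,0,136,a)]).round(0))
for q in("shaft_top","handle_ball","setscrew"): print(q,[(np.round(r["rect"]).tolist(),round(r["confidence"],2)) for r in models.recognise(q,"wrist")[:2]])
```

```text
[512.34553468 -21.11600898 248.94899351] [-0.51017285  0.86006347] 2.1096523017072366
[[265. 207.]
 [277. 242.]
 [328. 259.]
 [256. 215.]]
shaft_top [([210.0, 94.0, 357.0, 268.0], 0.75)]
handle_ball [([267.0, 234.0, 339.0, 265.0], 0.65)]
setscrew [([609.0, 198.0, 640.0, 258.0], 0.44)]
```

View pics/c.png

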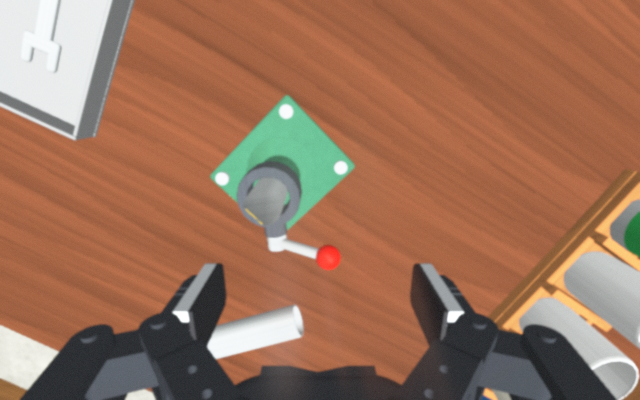

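Run:
```python
from h import *
c=par("wrist")
for p in((286,111),(222,179),(341,168)): print(onz(c,p,18).round(1))
print("ball",onz(c,(328,258),141).round(1),"hub",onz(c,(277,243),102).round(1))
print("can",onz(c,(560,270),108).round(1),"pipe",onz(c,(298,320),30).round(1),onz(c,(215,340),30).round(1))
im=cams.grab_frame("wrist");h=cv2.cvtColor(im,cv2.COLOR_RGB2HSV)
m=((h[...,0]>18)&(h[...,0]<35)&(h[...,1]>110)&(h[...,2]>90))[170:240,230:310]
y,x=np.nonzero(m);print(len(x));P=np.array([onz(c,(u+230,v+170),130)[:2] for u,v in zip(x,y)])
if len(P)>5:
  print(P.mean(0),np.cov(P.T)); w,v=np.linalg.eigh(np.cov(P.T));print(np.degrees(np.arctan2(*v[::-1,1])),w)
cr=im[165:265,225:350]; save("d.png",cv2.resize(cr,(750,600),interpolation=2))
```

```text
[472.2 -74.4  18. ]
[574.3 -99.6  18. ]
[493.7   8.5  18. ]
ball [543.3  17.7 141. ] hub [571.4 -18.6 102. ]
can [455.1 222.3 108. ] pipe [685.8  65.6  30. ] [769.8 -11.1  30. ]
0
```

View pics/d.png

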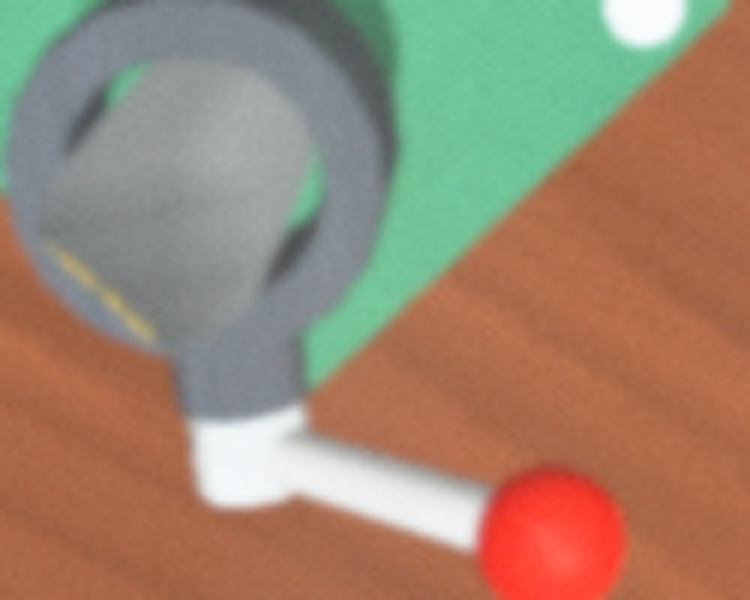

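```bash
cat >> h.py <<'E'
def redball(im):
    i=im.astype(int); m=((i[...,0]>140)&(i[...,1]<70)&(i[...,2]<70)).astype(np.uint8)
    n,l,s,ce=cv2.connectedComponentsWithStats(m); return [(s[k,4],ce[k].round(1)) for k in range(1,n) if s[k,4]>40]
def whites(im):
    m=(im.min(2)>215).astype(np.uint8); n,l,s,ce=cv2.connectedComponentsWithStats(m); return [(s[k,4],ce[k].round(1)) for k in range(1,n) if 60<s[k,4]<400]
E
python3 - <<'E'
from h import *
st=status.get_state();im=cams.grab_frame("wrist");c=par("wrist",st);print(st["tool_pos"],R.from_quat(st["eef_rot"]).as_matrix()[:2,0])
for a,p in redball(im): print("ball",a,p,onz(c,p,141).round(1))
for a,p in whites(im): print("w",a,p,onz(c,p,18).round(1),onz(c,p,102).round(1))
# yellow edge
for k in ((60,248),(155,338)):
    p=(225+k[0]/6,165+k[1]/6);print(onz(c,p,136))
E
```

```text
[510.06903273 -12.31832173 248.23325259] [-0.51929273  0.85459611]
ball 281 [315.  252.6] [544.5   6.8 141. ]
w 141 [276.9 108.4] [475.  -83.6  18. ] [467.4 -76.4 102. ]
w 104 [ 31.  118.2] [ 622.  -309.2   18. ] [ 579.7 -248.7  102. ]
w 121 [331.5 165.5] [496.8  -1.7  18. ] [484.1 -13.8 102. ]
w 118 [212.2 175.4] [ 576.3 -110.6   18. ] [544.8 -96.9 102. ]
w 120 [182.1 315.4] [768.1 -63.2  18. ] [691.3 -60.8 102. ]
w 123 [453.5 315.4] [582.2 241.8  18. ] [549.3 172.2 102. ]
w 184 [632.4 334.4] [478.8 480.7  18. ] [470.3 354.7 102. ]
w 226 [609.  363.9] [532.1 491.7  18. ] [511.  363.1 102. ]
w 152 [139.3 396.4] [934.5 -60.   18. ] [818.4 -58.3 102. ]
[545.05762526 -65.54937627 136.        ]
[549.70994273 -49.22469082 136.        ]
```

step_arm(
  deltas="0.0854 0.013 -0.021 0 2.5; 0.0854 0.013 -0.022 0 2.5; 0.0854 0 0 -0.02 0; 0.0854 0 0 -0.03 0; 0.0854 0 0 -0.03 0; 0.0854 0 0 0 0; 0.0854 0 0 0 0; 0.0854 0 0 0 0",
)

```text
time_s: 3.55
tool_pos: [537.5, -56.5, 169.9]
eef_rot: [0.321, 0.631, -0.63, -0.319]
contact_force: [0.3, -0.9, -0.1]
gripper_width: 85.6
```

step_arm(
  deltas="0.0854 -0.0015 0.001 -0.02 0; 0.0854 0 0 -0.02 0; 0.0854 0 0 -0.015 0; 0.0854 0 0 -0.007 0; 0.0854 0 0 0 0; 0.05 0 0 0 0; 0.05 0 0 0 0; 0.05 0 0 0 0",
  grip_force=35,
)

```text
time_s: 4.35
tool_pos: [536.1, -56.4, 107.7]
eef_rot: [0.321, 0.631, -0.63, -0.319]
contact_force: [-0.4, -0.1, 4.9]
gripper_width: 52.9
```

step_arm(
  deltas="0.05 0 0 0 0; 0.05 0 0 0 -7; 0.05 0 0 0 -7; 0.05 0 0 0 -7; 0.05 0 0 0 -7; 0.05 0 0 0 -7; 0.05 0 0 0 -7; 0.05 0 0 0 -7",
)

```text
time_s: 5.15
tool_pos: [536.3, -57.4, 107.7]
eef_rot: [0.555, 0.44, -0.439, -0.553]
contact_force: [0.7, -3.3, 2.9]
gripper_width: 52.9
```

step_arm(
  deltas="0.05 0 0 0 -2.5; 0.05 0 0 0 0; 0.05 0 0 0 0; 0.05 0 0 0 0; 0.05 0 0 0 0; 0.05 0 0 0 0; 0.05 0 0 0 0; 0.05 0 0 0 0",
)

```text
time_s: 5.95
tool_pos: [536.3, -57.5, 107.7]
eef_rot: [0.564, 0.429, -0.428, -0.561]
contact_force: [0.3, -3.9, 5.3]
gripper_width: 52.9
```

Run:
```python
from h import *
st=status.get_state();print(st["tool_pos"],st["wrist_torque"],st["contact_force"],st["gripper_width"]);m=R.from_quat(st["eef_rot"]).as_matrix();print(np.degrees(np.arctan2(m[1,0],m[0,0])),st["joint_positions"][6])
im=cams.grab_frame("wrist");c=par("wrist",st);a=cams.grab_frame("scene");b=cams.grab_frame("side")
for p in redball(im): print(p,onz(c,p[1],141))
ps,pd=redball(a),redball(b);print(ps,pd)
save("e.png",np.hstack([cv2.resize(im,(448,280)),cv2.resize(b[150:240,260:370],(342,280),interpolation=2)]))
```

```text
[536.28521115 -57.47339066 107.67735205] [-1.12481607  0.10182394 -0.11669507] [ 0.29417504 -3.86238428  5.30807197] 52.90876767861152
74.6129863616117 1.6421206654122749
[(np.int32(2035), array([243.2, 101.5])), (np.int32(1673), array([258.6, 125. ])), (np.int32(156), array([281.6, 312.4]))] [(np.int32(4829), array([309.6, 385.7]))]
```

View pics/e.png

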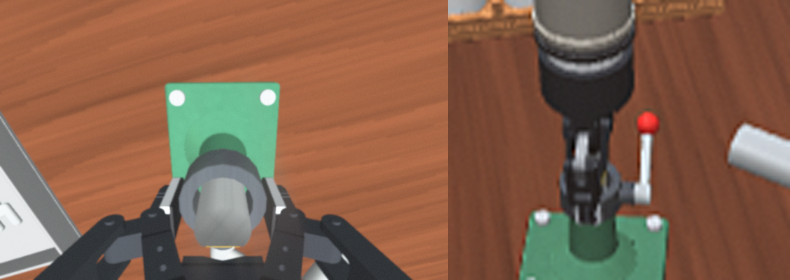

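Run:
```python
from h import *
ax=np.array([536,-55.7]);
def ball(tdeg):
    t=np.radians(tdeg);return [ax[0]+46*np.cos(t)-45.9*np.sin(t),ax[1]+46*np.sin(t)+45.9*np.cos(t),140.7]
P=[ball(t) for t in(37,-5,-10,-15,-20,-25)]
for n,lo in(("scene",(330,180)),("side",(300,180))):
    im=cams.grab_frame(n).astype(int);m=(im[...,0]>120)&(im[...,1]<90)&(im[...,2]<90)&(im[...,0]-im[...,1]>70)
    m[:, :300]=0;m[:,360:]=0;m[:160]=0;m[230:]=0
    y,x=np.nonzero(m);print(n,len(x),x.mean(),y.mean(),proj(par(n),P).round(1).tolist())
```

```text
scene 35 316.42857142857144 192.22857142857143 [[335.6, 190.8], [320.7, 193.3], [318.8, 193.1], [317.0, 192.8], [315.2, 192.3], [313.5, 191.8]]
side 42 323.8095238095238 189.07142857142858 [[305.3, 184.0], [321.4, 187.6], [323.0, 188.6], [324.4, 189.6], [325.7, 190.7], [326.9, 192.0]]
```

step_arm(
  deltas="0.0854 0 0 0 0; 0.0854 0 0 0 0; 0.0854 0 0 0 0; 0.0854 0 0 0.02 0; 0.0854 0 0 0.03 0; 0.0854 0 0 0.03 0; 0 0 0 0 0; 0 0 0 0 0",
)

```text
time_s: 7.0
tool_pos: [535.1, -55.4, 186.6]
eef_rot: [-0.562, -0.429, 0.429, 0.562]
contact_force: [-0.8, 0.1, -0.7]
gripper_width: 58.9
```

Run:
```python
from h import *
st=status.get_state();print(st["tool_pos"],st["contact_force"],st["gripper_width"])
im=cams.grab_frame("wrist");c=par("wrist",st);save("f.png",im)
ax=np.array([536,-55.7]);t=np.radians(-14.9)
P=[ax[0]+46*np.cos(t)-45.9*np.sin(t),ax[1]+46*np.sin(t)+45.9*np.cos(t),140.7]
print(proj(c,P))
for n in("scene","side"):
    im=cams.grab_frame(n).astype(int);m=(im[...,0]>120)&(im[...,1]<90)&(im[...,2]<90)&(im[...,0]-im[...,1]>70)
    m[:, :300]=0;m[:,360:]=0;m[:160]=0;m[230:]=0
    y,x=np.nonzero(m);print(n,len(x),x.mean(),y.mean())
```

```text
[535.12783954 -55.41380208 186.57732525] [-0.81828873  0.1037312  -0.70470871] 58.88894599703422
[[389.26077227 308.58840665]]
scene 35 316.42857142857144 192.22857142857143
side 42 323.8095238095238 189.07142857142858
```

View pics/f.png

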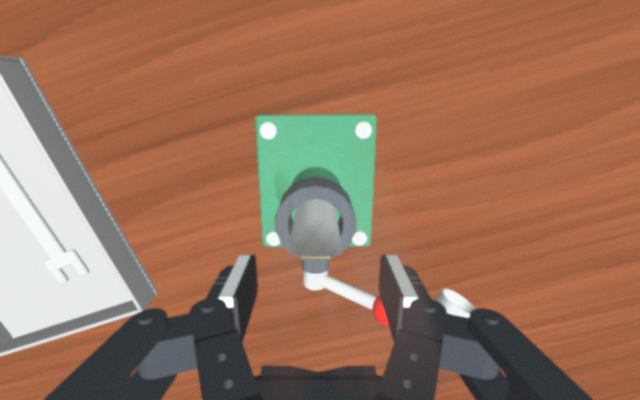

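step_arm(
  deltas="0 0.019 0.0108 0 0; 0 0.019 0.0108 0 0; 0 0.019 0.0108 0 0; 0 0 0 0 0; 0 0 0 0 0; 0 0 0 0 0; 0 0 0 0 0; 0 0 0 0 0",
)

```text
time_s: 7.95
tool_pos: [591.5, -24.0, 186.3]
eef_rot: [-0.562, -0.429, 0.429, 0.563]
contact_force: [0.0, 0.0, 0.2]
gripper_width: -0.2
```

Run:
```python
from h import *
st=status.get_state();print(st["tool_pos"],st["contact_force"],st["gripper_width"])
a=cams.grab_frame("side")[140:230,270:380];b=cams.grab_frame("scene")[140:230,270:380]; w=cams.grab_frame("wrist")
save("g.png",np.hstack([cv2.resize(a,(400,327),interpolation=2),cv2.resize(b,(400,327),interpolation=2)]))
```

```text
[591.45835208 -23.98800442 186.32400517] [0.04909136 0.00707241 0.2181331 ] -0.1536064874301083
```

View pics/g.png

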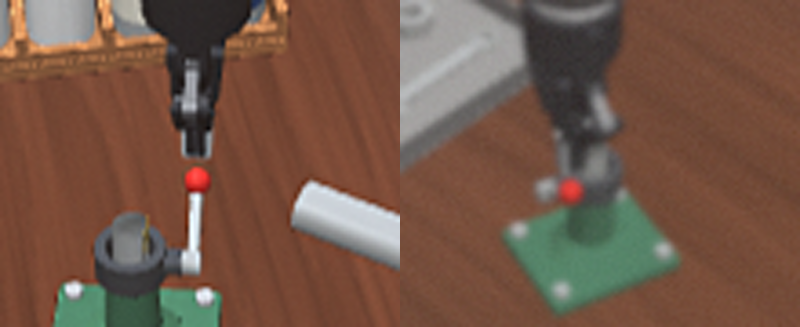

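step_arm(
  deltas="0 0.001 0.001 -0.006 0; 0 0 0 -0.006 0; 0 0 0 -0.003 0; 0 0 0 0 0; 0 0.0004 0.0015 -0.003 0; 0 0.0004 0.0015 -0.003 0; 0 0.0004 0.0015 -0.002 0; 0 0 0 0 0",
)

```text
time_s: 8.9
tool_pos: [594.7, -17.5, 163.5]
eef_rot: [0.562, 0.429, -0.429, -0.562]
contact_force: [-0.3, 1.9, 2.6]
gripper_width: 0.1
```

Run:
```python
from h import *
for i in range(2):
    a=cams.grab_frame("side");st=status.get_state();print(st["tool_pos"].round(2),st["contact_force"].round(2))
for n in("scene","side"):
    im=cams.grab_frame(n).astype(int);m=(im[...,0]>120)&(im[...,1]<90)&(im[...,2]<90)&(im[...,0]-im[...,1]>70)
    m[:, :300]=0;m[:,360:]=0;m[:160]=0;m[230:]=0
    y,x=np.nonzero(m);print(n,len(x),x.mean(),y.mean())
```

```text
[594.69 -17.5  163.58] [0.69 1.24 3.09]
[594.65 -17.52 163.6 ] [0.59 0.9  3.11]
scene 5 317.8 195.4
side 33 323.8484848484849 189.8181818181818
```

step_arm(
  deltas="0 0.0005 0.002 -0.003 0; 0 0.0005 0.0017 -0.003 0; 0 0.0004 0.0014 -0.003 0; 0 0.0003 0.0012 -0.003 0; 0 0.0003 0.001 -0.003 0; 0 0.0002 0.0009 -0.003 0; 0 0.0002 0.0007 -0.003 0; 0 0 0 0 0",
)

```text
time_s: 9.9
tool_pos: [598.7, -7.3, 143.1]
eef_rot: [0.562, 0.431, -0.428, -0.561]
contact_force: [3.4, 4.3, 5.7]
gripper_width: -0.2
```

Run:
```python
from h import *
a=cams.grab_frame("side");b=cams.grab_frame("scene");st=status.get_state();print(st["tool_pos"].round(2),st["contact_force"].round(2),st["wrist_torque"].round(3)); w=cams.grab_frame("wrist")
print(redball(w),redball(a),redball(b))
z=lambda i,s:cv2.resize(i,s,interpolation=2)
save("i.png",np.vstack([np.hstack([z(a[150:230,280:360],(400,300)),z(b[150:230,280:360],(400,300))]),z(w[180:360,200:440],(800,300))]))
```

```text
[598.39  -7.6  143.13] [3.62 5.12 5.63] [ 0.994 -0.77  -0.002]
[(np.int32(243), array([303.2, 244.7]))] [(np.int32(4824), array([309.6, 385.8]))] [(np.int32(1983), array([242.5, 101.8])), (np.int32(1649), array([258. , 125.3])), (np.int32(154), array([281.7, 312.5]))]
```

View pics/i.png

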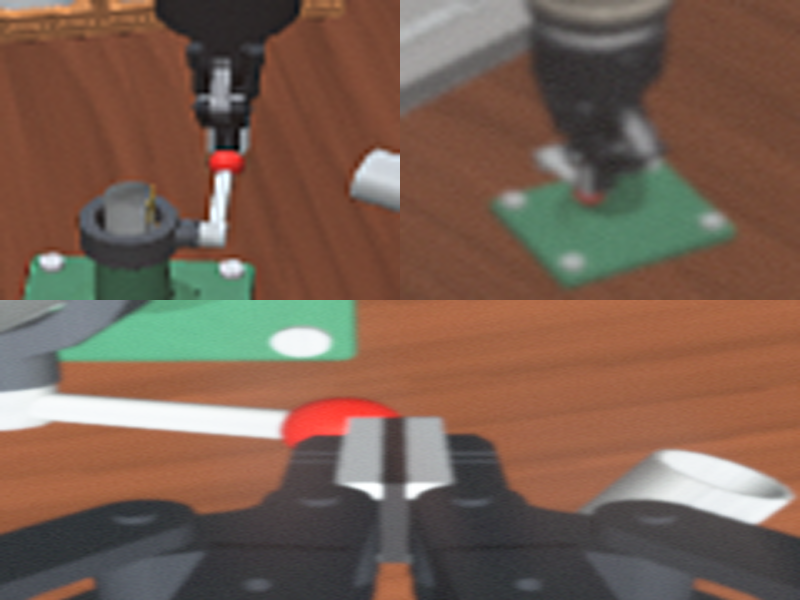

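step_arm(
  deltas="0 0 0 0.004 0; 0 0 0 0 0; 0 -0.0025 -0.004 0 0; 0 0 0 0 0; 0 0 0 0 0; 0 0 0 0 0; 0 0 0 0 0; 0 0 0 0 0",
)

```text
time_s: 10.85
tool_pos: [594.1, -13.0, 146.2]
eef_rot: [-0.562, -0.429, 0.429, 0.562]
contact_force: [0.4, 0.8, -1.5]
gripper_width: -0.1
```

Run:
```python
from h import *
st=status.get_state();w=cams.grab_frame("wrist");print(st["tool_pos"].round(2),st["contact_force"].round(2))
print(redball(w))
c=par("wrist",st)
e=np.array([[580.4+y*.257,-67.5+y*.966,z] for y,z in((56,119),(58.3,116),(59,112))]);print(proj(c,e).round(1))
a=cams.grab_frame("side")
save("j.png",np.hstack([cv2.resize(w[180:300,250:390],(560,480),interpolation=2),cv2.resize(a[150:230,320-20:320+20],(240,480),interpolation=2)]))
```

```text
[594.08 -13.02 146.25] [ 0.41  0.79 -1.46]
[(np.int32(198), array([313.3, 246.6]))]
[[315.  257.1]
 [319.4 254.4]
 [320.6 251. ]]
```

View pics/j.png

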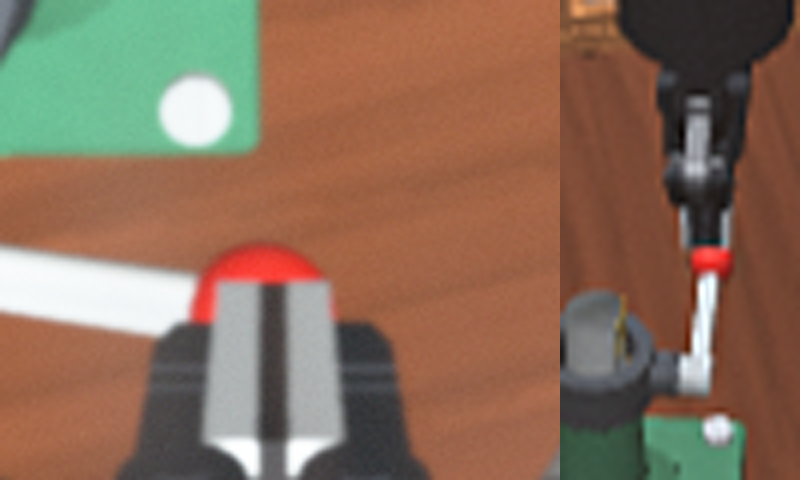

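step_arm(
  deltas="0 0.0002 0.0005 -0.0015 0; 0 0.0001 0.0005 -0.0015 0; 0 0.0001 0.0004 -0.001 0; 0 0.0001 0.0003 -0.001 0; 0 0 0.0003 -0.001 0; 0 0 0.0002 -0.001 0; 0 0 0 0 0; 0 0 0 0 0",
)

```text
time_s: 11.75
tool_pos: [594.9, -10.8, 139.4]
eef_rot: [0.562, 0.429, -0.429, -0.562]
contact_force: [0.6, -0.3, 3.2]
gripper_width: 0.3
```

step_arm(
  deltas="0 0 0.0002 -0.0005 0; 0 0 0.0002 -0.0005 0; 0 0 0.0001 -0.0005 0; 0 0 0.0001 -0.0005 0; 0 0 0.0001 -0.0005 0; 0 0 0 -0.0005 0; 0 0 0 0 0; 0 0 0 0 0",
)

```text
time_s: 12.55
tool_pos: [594.7, -10.1, 136.4]
eef_rot: [0.562, 0.429, -0.429, -0.562]
contact_force: [3.0, 1.3, 3.7]
gripper_width: 0.2
```

step_arm(
  deltas="0 0 0.0001 -0.0005 0; 0 0 0.0001 -0.0005 0; 0 0 0 -0.0005 0; 0 0 0 -0.0005 0; 0 0 0 -0.0005 0; 0 0 0 -0.0005 0; 0 0 0 0 0; 0 0 0 0 0",
)

```text
time_s: 13.35
tool_pos: [594.2, -9.9, 133.1]
eef_rot: [-0.562, -0.429, 0.429, 0.562]
contact_force: [1.0, 2.8, 4.2]
gripper_width: 0.2
```

step_arm(
  deltas="0 0 0 -0.0005 0; 0 0 0 -0.0005 0; 0 0 0 -0.0005 0; 0 0 0 -0.0005 0; 0 0 0 -0.0005 0; 0 0 0 0 0; 0 0 0 0 0; 0 0 0 0 0",
)

```text
time_s: 14.15
tool_pos: [594.4, -10.2, 130.7]
eef_rot: [-0.562, -0.429, 0.429, 0.562]
contact_force: [0.3, 1.9, 3.2]
gripper_width: -0.1
```

Run:
```python
from h import *
w=cams.grab_frame("wrist");a=[status.get_state() for _ in range(1)];
for i in range(3): cams.grab_frame("side");a.append(status.get_state())
for s in a: print(s["tool_pos"].round(2),s["contact_force"].round(2))
print(redball(w)); print(whites(w)[:4])
```

```text
[594.42 -10.16 130.73] [1.65 1.95 3.48]
[594.44 -10.13 130.71] [0.43 2.21 3.53]
[594.46 -10.16 130.75] [-0.2   2.11  2.95]
[594.47 -10.14 130.75] [1.57 2.2  4.03]
[(np.int32(120), array([308.5, 249.6]))]
[(np.int32(345), array([289.1,  69.8])), (np.int32(342), array([165.6,  71.4])), (np.int32(234), array([293.6, 214.5])), (np.int32(363), array([  6.6, 287.6]))]
```

step_arm(
  deltas="0 0 0.0002 -0.0005 0; 0 0 0.0002 -0.0005 0; 0 0 0.0001 -0.0005 0; 0 0 0 -0.0005 0; 0 0 0 -0.0005 0; 0 0 0 0 0; 0 0 0 0 0; 0 0 0 0 0",
)

```text
time_s: 15.15
tool_pos: [594.6, -9.6, 128.3]
eef_rot: [0.562, 0.429, -0.429, -0.562]
contact_force: [0.3, 0.4, 3.8]
gripper_width: 0.0
```

```bash
cat > r.py <<'E'
from h import *
F=[]
for i in range(5): cams.grab_frame("side");s=status.get_state();F.append(s["contact_force"])
print(s["tool_pos"].round(2),np.mean(F,0).round(2),s["time_s"])
E
python3 r.py
```

```text
[594.56  -9.55 128.29] [1.27 0.85 3.09] 15.4
```

step_arm(
  deltas="0 0 0.0001 -0.0005 0; 0 0 0.0001 -0.0005 0; 0 0 0 -0.0005 0; 0 0 0 -0.0005 0; 0 0 0 -0.0005 0; 0 0 0 0 0; 0 0 0 0 0; 0 0 0 0 0",
)

```text
time_s: 16.2
tool_pos: [594.7, -9.3, 125.9]
eef_rot: [0.562, 0.429, -0.429, -0.562]
contact_force: [0.5, 0.6, 5.0]
gripper_width: -0.3
```

```bash
python3 r.py
```

```text
[594.7   -9.34 125.91] [0.58 0.62 5.06] 16.45
```

step_arm(
  deltas="0 0 0 -0.0002 0; 0 0 0 -0.0002 0; 0 0 0 -0.0002 0; 0 0 0 -0.0002 0; 0 0 0 -0.0002 0; 0 0 0 0 0; 0 0 0 0 0; 0 0 0 0 0",
)

```text
time_s: 17.25
tool_pos: [594.7, -9.2, 125.0]
eef_rot: [0.562, 0.429, -0.429, -0.562]
contact_force: [0.6, 1.0, 5.5]
gripper_width: 0.2
```

```bash
python3 r.py
```

```text
[594.76  -9.22 125.01] [0.24 0.53 6.13] 17.5
```

step_arm(
  deltas="0 0 0 -0.0002 0; 0 0 0 -0.0002 0; 0 0 0 -0.0002 0; 0 0 0 -0.0002 0; 0 0 0 -0.0001 0; 0 0 0 0 0; 0 0 0 0 0; 0 0 0 0 0",
)

```text
time_s: 18.3
tool_pos: [594.8, -9.2, 124.2]
eef_rot: [0.562, 0.429, -0.429, -0.562]
contact_force: [0.2, 0.2, 7.4]
gripper_width: -0.4
```

```bash
python3 r.py
```

```text
[594.79  -9.17 124.2 ] [0.28 0.97 6.87] 18.55
```

step_arm(
  deltas="0 0 0 -0.0002 0; 0 0 0 -0.0002 0; 0 0 0 -0.0001 0; 0 0 0 0 0; 0 0 0 0 0; 0 0 0 0 0; 0 0 0 0 0; 0 0 0 0 0",
)

```text
time_s: 19.35
tool_pos: [594.8, -9.1, 123.8]
eef_rot: [0.562, 0.429, -0.429, -0.562]
contact_force: [0.4, 1.3, 7.3]
gripper_width: -0.1
```

```bash
python3 r.py
```

```text
[594.85  -9.15 123.77] [0.18 1.05 6.96] 19.6
```

step_arm(
  deltas="0 0 0 0.001 0; 0 0 0 0.002 0; 0 0 0 0.005 0; 0 0 0 0.015 0; 0 0 0 0.03 0; 0 0 0 0.03 0; 0 0 0 0 0; 0 0 0 0 0",
)

```text
time_s: 20.4
tool_pos: [594.9, -9.3, 207.7]
eef_rot: [0.562, 0.429, -0.428, -0.562]
contact_force: [-0.1, 0.5, 0.2]
gripper_width: 0.2
```

```bash
python3 r.py
python3 - <<'E'
from h import *
st=status.get_state();w=cams.grab_frame("wrist");a=cams.grab_frame("side");b=cams.grab_frame("scene");c=par("wrist",st)
P=[]
for v in(.6,.7,.75,.8,.9):
    y=60*np.cos(.7-v);P.append([580.4+y*.257,-67.5+y*.966,102+60*np.sin(.7-v)])
print(redball(w),proj(c,P).round(1).tolist())
for n,im in(("side",a),("scene",b)):
    im=im.astype(int);m=(im[...,0]>120)&(im[...,1]<90)&(im[...,2]<90)&(im[...,0]-im[...,1]>70)
    m[:, :300]=0;m[:,360:]=0;m[:160]=0;m[230:]=0
    y,x=np.nonzero(m);print(n,len(x),x.mean(),y.mean(),proj(par(n),P).round(1).tolist())
save("k.png",np.hstack([cv2.resize(w[120:400,200:440],(360,420)),cv2.resize(a[160:240,280:360],(420,420),interpolation=2)]))
E
```

```text
[593.96  -9.23 205.56] [-0.38  0.11 -0.07] 20.65
[(np.int32(313), array([314.7, 211.4]))] [[316.0, 213.4], [316.5, 210.7], [316.4, 209.4], [316.1, 208.1], [315.0, 205.7]]
side 34 325.05882352941177 196.91176470588235 [[324.8, 194.9], [324.8, 196.4], [324.8, 197.2], [324.8, 198.0], [324.8, 199.7]]
scene 25 317.68 205.0 [[319.1, 203.3], [319.1, 204.8], [319.1, 205.4], [319.1, 206.1], [318.9, 207.2]]
```

View pics/k.png

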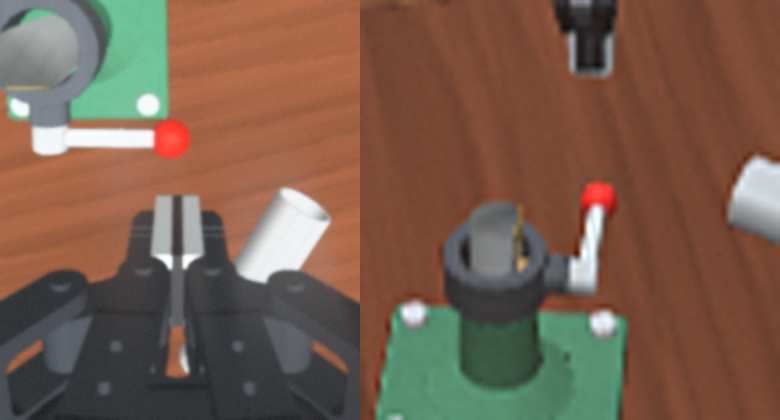

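```bash
python3 -c "
from h import *
print(ticket.close_job(), status.get_state()['time_s'])"
```

```text
the job is handed in; nothing more can be done
the job is handed in; nothing more can be done
```

The collar's set screw now faces the flat and is tightened to about 7 N on the ball. I handed the job in at about 21 s; the close call gave no verdict.

- **Turning:** I gripped the collar across its 54 mm and turned it about 51.5° clockwise. Before release, the two cameras put the collar's heading at -16.6° and -12.9°, against -14.9° for the flat, which is well inside the 8° allowed.
- **First press, off centre:** My first press put the fingertips near the edge of the ball and read about 6 N sideways. I stopped at roughly 0.4 rad of lever, lifted off and re-centred.
- **Tightening:** Free running then took about 3 N, and the screw met the flat at about 0.73 rad. I pressed slowly until the force averaged 7.0 N, which is in the 6 to 8 N range, and let go.
- **Last checks:**
  - The tool is about 80 mm clear of the lever, and the force reads zero.
  - The lever rests at about 0.7 rad.
  - The ball shows within 1 to 2 pixels of where an aligned collar would put it.
- **Not checked:** The screw's own contact force cannot be read. From the lever's friction I estimate about 20 N after it springs back, against the 16 N required. The cans, pipe, wrench and spare ring were not measured at the end; nothing in the moves should have touched them.

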